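# Load the staking press and hold its punch up

### The job

The brass lever on the bench is to be staked next: lay it flat in the nest on the press's drawn-out slide, wide round head towards the punch and its pin upwards, and let go of it. Then draw the punch straight up 40 mm in its guide without letting it bind, and finish there, still holding it up, so that I can push the slide in under it. Leave the slide drawn out as it is, and leave the pot of pins, the brush and the mallet alone.

Things in the scene. Friction and masses are not known exactly. Their poses are not given: they have to be found in the camera images.
- press: Fixed grey C-frame bench staking press. Origin on the table under the punch axis, z up, x from the loading end to the column. Bed 265 x 110 mm (x -175 to +90), top 20 mm above the table. Guide block 56 x 56 mm round the punch axis, 85 to 135 mm above the table, with a 17 mm bore right through; behind it overarm and column (to x = +85), no higher than 135 mm.
- anvil (a point): Top of the bed under the punch axis, 20 mm above the table, where the punch tip stands at the start; axes as the press.
- guide_mouth (a point): Centre of the top mouth of the guide bore, 135 mm above the table.
- slide (a joint): Travel of the loading slide (steel plate 130 x 61 x 10 mm on the bed between flush gibs, small ball knob at its loading end) along the press's x, towards the punch, in m: 0 fully drawn out, 0.073 pushed in. Starts at 0 to 0.012; slides if pushed with more than about 6 N.
- nest (a point): Centre of the nest floor on the slide, 30 mm above the table, axes as the press: where the lever's origin belongs, x along x. At slide 0, 105 mm from the punch axis. Walls 6 mm high, 5 thick, 2.5 mm clear of the lever all round: cheeks x = 20 to 50 beside the head, -52 to -36 beside the tail, a stop across each end; open between for the fingers, ground level with the floor to 46 mm from the middle.
- lever: Loose flat brass lever, 100 mm long, 8 mm thick, about 0.14 kg. Origin under the middle of its length; x runs from the narrow tail to the wide head, z up. Bar 20 mm wide from x = -50 mm to the head; round head 36 mm across centred at x = +32 mm. Centre of mass about x = +4 mm. Starts flat on the table, pin upwards.
- lever_pin (a point): Foot of the 5 mm thick, 8 mm tall steel pin that stands up from the middle of the lever's head, on the lever's top face.
- punch: Loose steel punch upright in the guide bore, tip on the anvil. Origin at the centre of its tip, z up along it. Shank 16 mm thick, 140 long; above it a round knurled head 30 mm across, 30 tall (140 to 170 mm above the tip). At the start 25 mm of bare shank show between guide block and head. About 0.36 kg; drops back if let go, turns freely on its axis.
- punch_head (a point): Middle of the punch's knurled head, on its axis, 155 mm above the tip.
- pot: Bystander: loose clear plastic pot with brass pins, 62 mm across, 34 mm tall; origin at the centre of its underside. To be left where it is.
- brush: Bystander: loose flat brush, 180 mm long, 42 mm wide, lying along its x axis; origin under its middle. To be left where it is.
- mallet: Bystander: loose small brass-headed mallet, 225 mm long, lying along its x axis, head (70 mm wide, 32 mm thick) at +x; origin under its middle. To be left where it is.
- bin: Fixed open green plastic bin with steel pins, 220 x 150 x 70 mm; origin at the centre of its underside.

How it is judged:
By the outcome, as a careful person would: the job done as asked, in the order asked, and still so for the second after the job is handed in, while the arm keeps its last pose, push and grip.
It also fails if it takes over 54 s, if anything falls off the work surface, if the arm or the gripper's body presses on something with over 40 N, if the wrist force passes 120 N, or if a joint passes its speed limit or range.

### The arm

A 6-joint arm with a two-finger parallel gripper is mounted at the origin on the work surface. World frame = base frame: x ahead of the robot, y to its left, z up, the work surface at z = 0. Lengths are in m, angles in rad, forces in N, time in s.
With the tool pointing down it reaches from about 0.35 to 1 m from the base axis. Payload 7.1 kg.
Tool frame: the origin (TCP) lies between the finger pads; the fingertips stand 22 mm ahead of it and the grasp point (between the pads) lies 3 mm ahead of it; x points along the fingers, y is the direction in which the jaws open and shut, and the axes are right-handed (so a half turn about x gives the same grasp; the last joint's range is limited). The gripper opens to 85 mm and grips with 20 to 120 N. Pads are 22 mm wide; open, the fingers measure 114 mm over their backs; the gripper's body (76 mm by 85 mm) begins 54 mm behind the grasp point. The pads swing forward as they close: fully open they stand 13 mm farther back than shut.
Start: joints at [-1.192, 0.423, 1.63, -0, 1.089, -0.019], TCP at [0.242, -0.576, 0.253] pointing down, gripper open.
Joint ranges: [-3, 3], [-0.9, 2.11], [0.09, 2.58], [-1.31, 4.45], [0.11, 2.69], [-2.54, 2.54]. Speed limits (rad/s): [2.39, 2.39, 3.01, 3.14, 3.14, 3.14].

### API

Orientations are given as a rotation vector (axis times angle).
In Python, from rig import manip gives the robot as it stands. The module is installed in compiled form; this text tells all that it offers. Calls block until the motion is done:
- manip.move_to(position, orientation): joint-space move of the TCP to a pose.
- manip.servo_line(position, orientation=None, rate=0.15): straight line of the TCP; orientation=None keeps the orientation; rate is the mean speed in m/s.
- manip.set_joints(angles): joint-space move.
- manip.command_gripper(opening, f_grip=None): finger opening in m; f_grip is the grip in N (None keeps the last); returns when the fingers have stopped.
- manip.hold(seconds).
- manip.solve_ik(position, orientation): joint angles nearest the present ones, or None.
- manip.camera(name): name is "scene" or "top" or "wrist"; returns a dict with "image" (420x560x3 uint8, red, green, blue), "fx", "fy", "cx", "cy" (pixels), "cam_to_world" (4x4, takes a point from camera to world coordinates); the wrist camera has in their place "mount" (4x4, takes a point from camera to tool coordinates, whose origin is the TCP and whose axes are the tool frame's). Camera axes: x right, y down, z forward; pixel columns grow to the right and rows downward; lengths in m; the calibration is good to about 2 mm. A picture is of the moment at which its call begins: read the wrist's pose just before it. There is no depth.
A pose or a line that the arm cannot do raises manip.IKError and nothing moves.
- manip.sign_off(): hands the job in, once; it reports no verdict.
Readings, each from a call of its own:
- manip.get_time(): time.
- manip.get_joint_positions(): joint angles.
- manip.get_joint_vel(): joint speeds.
- manip.get_tau(): joint torques, N m.
- manip.get_position(): TCP position.
- manip.get_ee_rot(): TCP orientation.
- manip.get_contact_force(): force on the tool from outside, world axes, zero at the start.
- manip.get_torque(): the same for the moment, N m.
- manip.get_width(): finger opening in m.
Only numpy, scipy, OpenCV 4.12 (cv2) and the standard library are available. Lean on these libraries where they do the work, as an engineer would, in place of code of your own. Each camera call takes 0.05 s, during which the arm holds its last target. There are 200 camera calls.

## Working session

There is one attempt and no reset: what is moved stays moved. The work goes in short steps, each a Python script; the robot and the scene stay as the last script left them, time stands still between calls to the robot, and variables do not carry over. Pictures are saved under pics/ and viewed, about 8 in all and at most 12, crops included, and the job is handed in when it is done.

```bash
mkdir -p pics
python3 - <<'E'
from rig import manip
import cv2,json,numpy as np
print(manip.get_time(),manip.get_position(),manip.get_ee_rot(),manip.get_width())
for n in("top","scene"):
    c=manip.camera(n);cv2.imwrite(f"pics/{n}0.png",c["image"][:,:,::-1])
    np.savez(f"pics/{n}0.npz",**c)
    print(n,c["fx"],c["fy"],c["cx"],c["cy"],np.round(c["cam_to_world"],4).tolist())
c=manip.camera("wrist");print(c["fx"],np.round(c["mount"],4).tolist())
E
```

```text
0.0 [ 0.24196096 -0.57570666  0.25254274] [ 2.00327531  0.4053893  -2.00382458] 0.08565408113971192
top 498.387957933178 498.387957933178 269.7220939459627 204.67547735396184 [[-0.0153, -0.9959, 0.0897, 0.4547], [-0.9998, 0.016, 0.0074, -0.0083], [-0.0088, -0.0896, -0.9959, 1.5208], [0.0, 0.0, 0.0, 1.0]]
scene 423.3800260825123 423.3800260825123 279.7132939391785 206.04497076008363 [[0.3642, 0.5993, -0.7129, 1.3048], [0.9313, -0.2307, 0.2819, -0.2817], [0.0045, -0.7665, -0.6422, 0.7756], [0.0, 0.0, 0.0, 1.0]]
330.6732620339248 [[0.0002, -0.3202, 0.9473, -0.1207], [1.0, -0.0001, -0.0003, 0.0005], [0.0002, 0.9473, 0.3202, -0.082], [0.0, 0.0, 0.0, 1.0]]
```

View pics/top0.png

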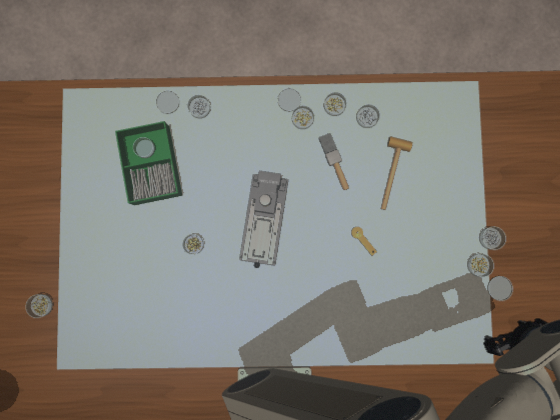

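View pics/scene0.png

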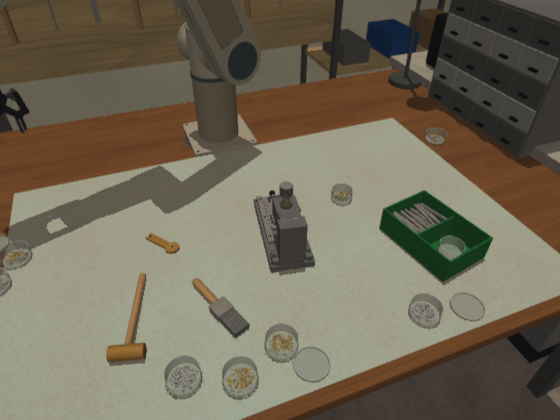

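The top view shows the lever at about (364,241), head up-left at (357,233). The punch head is at (265,199) and the slide knob at (257,265), with the press's x axis pointing up the image. The scene view agrees.

```bash
cat > h.py <<'E'
import numpy as np,cv2
from scipy.spatial.transform import Rotation as R
def ray(c,uv,z,T=None):
    T=c["cam_to_world"] if T is None else T
    uv=np.atleast_2d(uv).astype(float)
    d=np.c_[(uv[:,0]-c["cx"])/c["fx"],(uv[:,1]-c["cy"])/c["fy"],np.ones(len(uv))]@T[:3,:3].T
    o=T[:3,3]
    return o+d*((z-o[2])/d[:,2])[:,None]
def proj(c,P,T=None):
    T=c["cam_to_world"] if T is None else T
    q=(np.atleast_2d(P)-T[:3,3])@T[:3,:3]
    return np.c_[q[:,0]/q[:,2]*c["fx"]+c["cx"],q[:,1]/q[:,2]*c["fy"]+c["cy"]]
def down(a):
    """tool x down, jaw axis y at world angle a"""
    x=np.array([0,0,-1.]);y=np.array([np.cos(a),np.sin(a),0]);return R.from_matrix(np.c_[x,y,np.cross(x,y)]).as_rotvec()
def wristT(pos,rv,mount):
    T=np.eye(4);T[:3,:3]=R.from_rotvec(rv).as_matrix();T[:3,3]=pos;return T@mount
def snap(manip,name):
    p,r=manip.get_position(),manip.get_ee_rot();c=manip.camera("wrist")
    c["cam_to_world"]=wristT(p,r,c["mount"]);cv2.imwrite(f"pics/{name}.png",c["image"][:,:,::-1]);np.savez(f"pics/{name}.npz",**c);return c
def lever(c,z,roi=None):
    """brass blob -> origin and heading (tail to head), top face at z"""
    h=cv2.cvtColor(c["image"],cv2.COLOR_RGB2HSV);m=cv2.inRange(h,(12,90,60),(32,255,255))
    if roi is not None:
        k=np.zeros_like(m);x0,x1,y0,y1=roi;k[y0:y1,x0:x1]=255;m&=k
    n,l,s,_=cv2.connectedComponentsWithStats(m);i=1+np.argmax(s[1:,4])
    ct=max(cv2.findContours((l==i).astype(np.uint8),0,2)[0],key=cv2.contourArea)
    P=ray(c,ct[:,0],z)[:,:2].astype(np.float32)
    (cx,cy),(w,hh),_=rect=cv2.minAreaRect(P);b=cv2.boxPoints(rect)
    e=b[1]-b[0] if np.linalg.norm(b[1]-b[0])>np.linalg.norm(b[2]-b[1]) else b[2]-b[1]
    e/=np.linalg.norm(e);ys,xs=np.nonzero(l==i);com=ray(c,np.c_[xs,ys],z)[:,:2].mean(0)
    if (com-[cx,cy])@e<0:e=-e
    return np.array([cx,cy]),np.arctan2(e[1],e[0]),(max(w,hh),min(w,hh)),s[i].tolist()
E
python3 - <<'E'
from h import *
c=dict(np.load("pics/top0.npz"))
print(lever(c,.006,(330,400,210,280)))
ph=ray(c,(265,199.5),.19)[0];kn=ray(c,(257,265),.03)[0];print(ph,kn,np.degrees(np.arctan2(*(ph-kn)[[1,0]])))
im=c["image"][160:275,225:395,::-1]
cv2.imwrite("pics/topc.png",cv2.resize(im,None,fx=4.6,fy=4.6,interpolation=cv2.INTER_CUBIC))
E
```

```text
(array([ 0.47657505, -0.27639258]), np.float32(0.5606052), (0.09640516340732574, 0.03213225305080414), [352, 227, 24, 28, 216])
[0.58872831 0.01408516 0.19      ] [0.40963224 0.04337625 0.03      ] -9.288467005807156
```

View pics/topc.png

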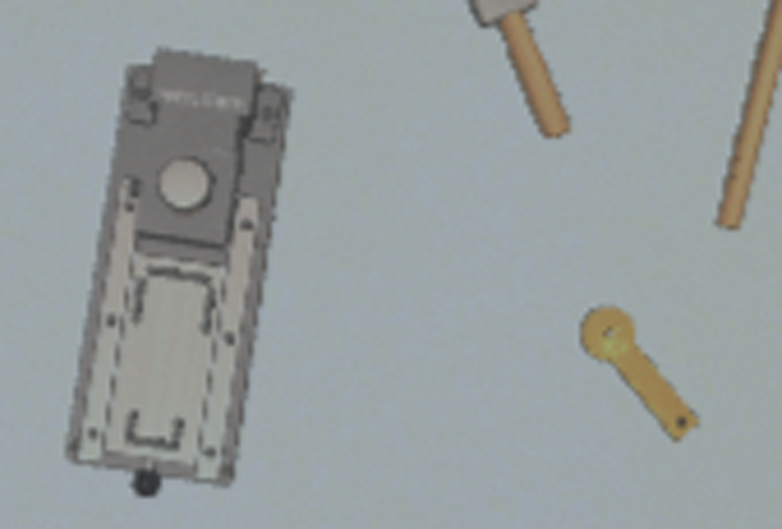

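Run:
```python
from rig import manip
from h import *
M=R.from_rotvec(manip.get_ee_rot()).as_matrix();print(np.round(M,2).tolist())
a=.56+np.pi/2
print(manip.solve_ik([.46,.03,.18],down(-.16+np.pi/2)),manip.solve_ik([.4766,-.2764,.18],down(a)))
manip.move_to([.4766,-.2764,.18],down(a))
c=snap(manip,"w1");print(manip.get_time(),lever(c,.006))
```

```text
[[-0.0, 0.39, -0.92], [0.0, -0.92, -0.39], [-1.0, -0.0, -0.0]]
[ 3.93075708e-02  2.97097902e-01  2.03907781e+00 -4.44089210e-16
  8.05416940e-01 -1.37148876e+00] NoneTraceback (most recent call last):
  File "<stdin>", line 6, in <module>
rig.IKError: the arm cannot take that pose within its joint ranges
```

Run:
```python
from rig import manip
from h import *
for d in (5,6,7,8,9,10,12):
    h=.56-np.radians(d)
    q=manip.solve_ik([.4766,-.2764,.18],down(h+np.pi/2))
    if q is not None: break
print(d,q)
manip.move_to([.4766,-.2764,.18],down(h-np.radians(1)+np.pi/2))
c=snap(manip,"w1");print(manip.get_time(),lever(c,.006))
```

```text
8 [-5.47140617e-01  4.14287708e-01  1.84784999e+00 -4.44089210e-16
  8.79454953e-01 -2.53831060e+00]
2.3417 (array([ 0.47642553, -0.275794  ]), np.float32(0.5820071), (0.10030301660299301, 0.035086967051029205), [251, 138, 52, 105, 2528])
```

View pics/w1.png

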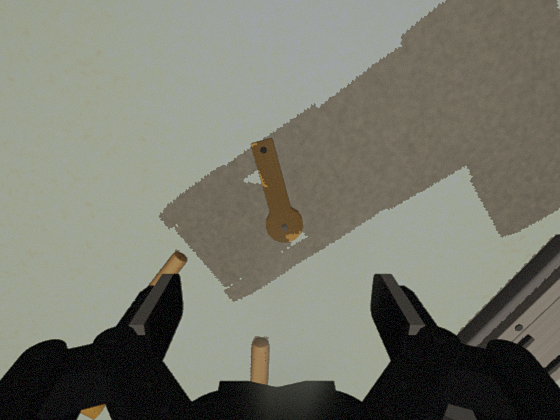

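The wrist view shows the lever between (263,145) at the tail and (285,222) at the head, directly below the TCP. Joint 6 limits how far the jaw can turn, so it comes in about 9° off the lever's axis. The pads will square the lever up as they close.

Run:
```python
from rig import manip
from h import *
o=np.array([.4764,-.2758]);h=.582;ht=.56-np.radians(8.5)
g=o+.003*np.array([np.cos(h),np.sin(h)]);rv=down(ht+np.pi/2)
manip.command_gripper(.034,f_grip=40)
manip.move_to([*g,.06],rv)
manip.servo_line([*g,.028],rv,rate=.08)
f0=manip.get_contact_force();z=.028
while z>.0215:
    z-=.001;manip.servo_line([*g,z],rv,rate=.03);f=manip.get_contact_force()-f0
    if f[2]>2:break
print("z",z,f)
z+=.002;manip.servo_line([*g,z],rv,rate=.05)
manip.command_gripper(0,f_grip=40)
print(manip.get_width(),manip.get_contact_force()-f0)
manip.servo_line([*g,.15],rv,rate=.15)
print(manip.get_width(),manip.get_contact_force()-f0,manip.get_time())
c=snap(manip,"w2");print(lever(c,.15-.022+.006))
```

```text
z 0.020999999999999994 [-0.78751611 -0.80994752  4.01428374]
0.018408873008698805 [ 0.39296284 -0.03046383  3.24658642]
0.018610058599546474 [-0.041294   -0.24075371 -1.35707955] 7.2667
(array([ 0.48076719, -0.27117148]), np.float32(-2.7929068), (0.11404221504926682, 0.029518142342567444), [246, 172, 60, 212, 8484])
```

View pics/w2.png

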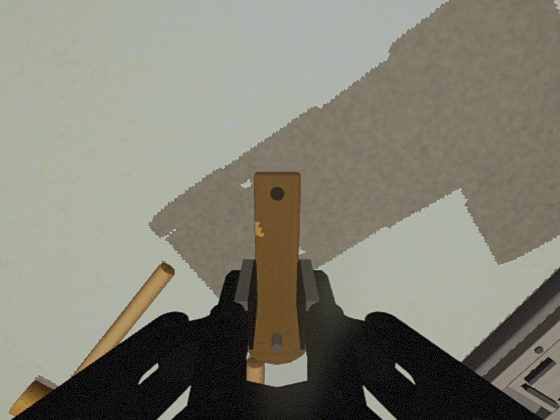

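The lever is gripped square, with the tail edge at row 172, the tail hole at (277,193) and the pin at (277,350). Next I'll move beside the nest and look.

Run:
```python
from rig import manip
from h import *
c=dict(np.load("pics/w2.npz"))
def tool(uv,X):  # pixel -> tool yz on plane tool x = X
    d=np.r_[(np.array(uv)-[c["cx"],c["cy"]])/c["fx"],1];d=c["mount"][:3,:3]@d;o=c["mount"][:3,3];return (o+d*(X-o[0])/d[0])*1000
for uv in((254.5,173),(299.5,173),(277,193),(277,351)):print(uv,tool(uv,.015))
h=-.16;rv=down(h+np.pi/2);ex=np.array([np.cos(h),np.sin(h)]);ey=np.array([-ex[1],ex[0]])
ct=dict(np.load("pics/top0.npz"))
n=ray(ct,(225+172/4.6,160+355/4.6),.03)[0];print("nest guess",n)
p=n[:2]+.04*ex-.07*ey
manip.move_to([*p,.22],rv)
snap(manip,"w3");print(manip.get_time(),manip.get_position())
```

```text
(254.5, 173) [ 15.          -9.6283702  -53.03584237]
(299.5, 173) [ 15.           9.17083944 -53.03100628]
(277, 193) [ 15.          -0.22531392 -44.35991953]
(277, 351) [15.         -0.19069097 38.7295286 ]
nest guess [0.49191627 0.0262012  0.03      ]
8.3167 [ 0.51995351 -0.05006242  0.21926945]
```

View pics/w3.png

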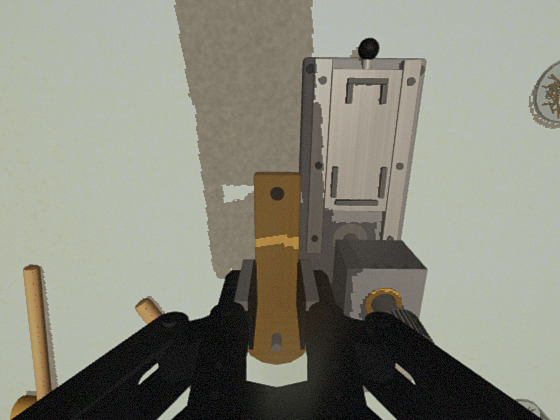

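Run:
```python
from h import *
c=dict(np.load("pics/w3.npz"));im=c["image"]
a=cv2.resize(im[62:217,318:400,::-1],None,fx=3.8,fy=3.8,interpolation=cv2.INTER_CUBIC)
b=cv2.resize(im[165:368,240:320,::-1],(304,a.shape[0]),interpolation=cv2.INTER_CUBIC)
cv2.imwrite("pics/w3c.png",np.hstack([a,b]))
m=cv2.inRange(cv2.cvtColor(im,cv2.COLOR_RGB2HSV),(8,80,40),(35,255,255))
for v in range(172,264,6):
    u=np.nonzero(m[v,230:330])[0]
    if len(u):
        w=u[-1]-u[0]+1;Z=c["fx"]*.02/w;print(v,230+u[0],230+u[-1],round(1000*(-.1207+(-.3202*(v-c["cy"])/c["fx"]+.9473)*Z),1))
```

```text
172 256 299 27.1
178 254 300 16.9
184 254 300 16.1
190 254 300 15.2
196 254 299 17.4
202 254 299 16.5
208 254 299 15.7
214 254 299 14.9
220 254 299 14.0
226 255 299 16.2
232 255 298 18.4
238 255 299 14.5
244 255 298 16.7
250 255 298 15.8
256 255 298 14.9
262 255 298 14.0
```

View pics/w3c.png

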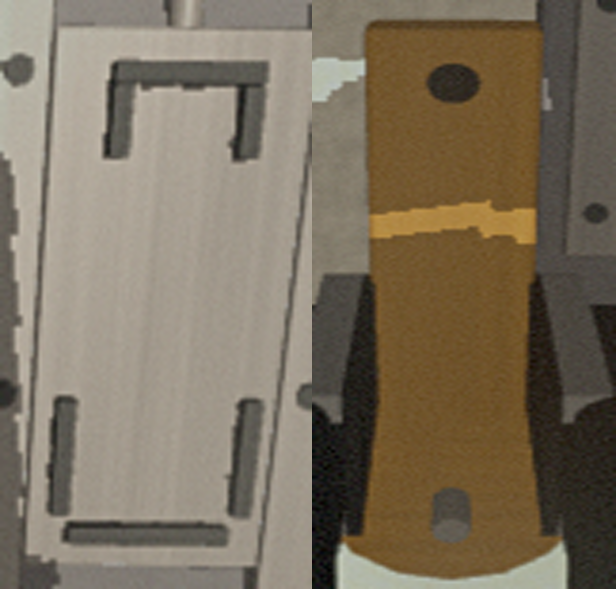

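The crop shows the lever level in the jaws (top face at tool x ≈ 15.5 mm), with the tail top edge at v≈174.3 and the pin foot centre at v≈336. The nest walls and slide edges are sharp enough to measure.

Run:
```python
from h import *
c=dict(np.load("pics/w3.npz"))
w=lambda x,y,z:ray(c,(318+x/3.8,62+y/3.8),z)[0][:2]
L0,L1=w(54,60,.03),w(26,550,.03);R0,R1=w(309,60,.03),w(259,550,.03)
hs=[np.arctan2(*(b-a)[::-1]) for a,b in((L0,L1),(R0,R1))]
rm=(w(265,110,.036)+w(109,100,.03))/2;fm=(w(257,458,.036)+w(51,457,.03))/2
print("headings",hs,np.arctan2(*(fm-rm)[::-1]))
h=np.mean(hs);ex=np.array([np.cos(h),np.sin(h)]);ey=np.array([-ex[1],ex[0]])
B=np.array([ex,ey])
for n,p in dict(rm=rm,fm=fm,slide=(L0+R0)/2,slide1=(L1+R1)/2,rear=w(190,62,.036),frontout=w(146,544,.036),frontin=w(150,524,.03),rr=w(265,110,.036),rl=w(109,100,.03),fr=w(257,458,.036),fl=w(51,457,.03)).items():print(n,np.round(B@p*1000,1))
from rig import manip
print("tcp",B@manip.get_position()[:2]*1000)
def tool(uv,X):
    d=np.r_[(np.array(uv)-[c["cx"],c["cy"]])/c["fx"],1];d=c["mount"][:3,:3]@d;o=c["mount"][:3,3];return (o+d*(X-o[0])/d[0])*1000
for uv in((277,174.3),(276.5,333.3),(276.5,336.4)):print(uv,tool(uv,.0155))
```

```text
headings [np.float64(-0.16651909698351444), np.float64(-0.15004142731793407)] -0.17202612014852803
rm [432.  111.5]
fm [515.2 110.4]
slide [422.2 110.3]
slide1 [540.6 110.3]
rear [422.9 110.8]
frontout [537.  109.6]
frontin [533.5 111.7]
rr [433.1 128.7]
rl [430.8  94.3]
fr [514.6 135.5]
fl [515.8  85.3]
tcp [521.34483814  32.51854938]
(277, 174.3) [ 15.5         -0.37381155 -52.03904746]
(276.5, 333.3) [15.5        -0.58914464 28.6201942 ]
(276.5, 336.4) [15.5        -0.58927044 30.49193637]
```

Run:
```python
from rig import manip
from h import *
h=-.160;h0=-.15828;B=np.array([[np.cos(h0),np.sin(h0)],[-np.sin(h0),np.cos(h0)]])
t=B.T@np.array([.4819,.1111]);rv=down(h+np.pi/2);print(t)
manip.servo_line([*t,.22],rv,rate=.15)
manip.servo_line([*t,.068],rv,rate=.12)
c=snap(manip,"w4");print(manip.get_time(),manip.get_position(),manip.get_contact_force())
cv2.imwrite("pics/w4c.png",cv2.resize(c["image"][90:380,180:380,::-1],None,fx=2,fy=2,interpolation=cv2.INTER_CUBIC))
```

```text
[0.49338775 0.03375418]
10.5167 [0.49391032 0.03374414 0.06864798] [ 0.70408686 -0.04377118 -1.70909187]
```

View pics/w4c.png

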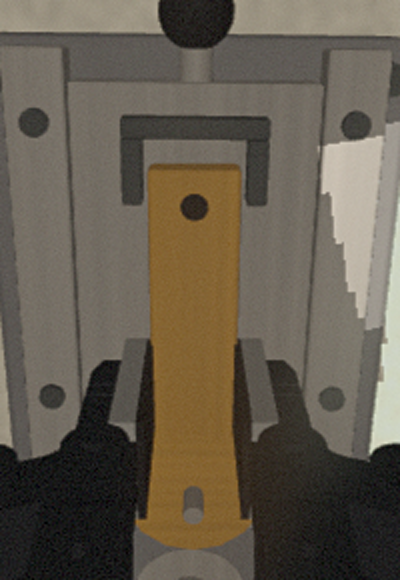

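The lever is centred between the tail cheeks (inner edges at crop columns 142 and 246, lever centre at 194). I'll check the axial gap, then lower it.

Run:
```python
from rig import manip
from h import *
c=dict(np.load("pics/w4.npz"));h0=-.15828;B=np.array([[np.cos(h0),np.sin(h0)],[-np.sin(h0),np.cos(h0)]])
w=lambda x,y,z:B@ray(c,(180+x/2,90+y/2),z)[0][:2]*1000
z=manip.get_position()[2]
print("tail",w(194,166.5,z-.0235),w(194,170,z-.0155),"stop inner top",w(194,139,.036),"outer",w(194,116,.036),"y",w(142,180,.036),w(246,180,.036),w(148,170,z-.0155),w(240,170,z-.0155))
rv=down(-.160+np.pi/2);f0=manip.get_contact_force();p=manip.get_position()
t=np.array([.49338775-.0003,.03375418]);zz=.0635
manip.servo_line([*t,zz],rv,rate=.08)
while zz>.051:
    zz-=.001;manip.servo_line([*t,zz],rv,rate=.04);f=manip.get_contact_force()-f0
    if f[2]>4:break
print(zz,f,manip.get_position(),manip.get_width(),manip.get_time())
c=snap(manip,"w5")
```

```text
tail [431.67187574 110.91348582] [430.64833815 110.89686398] stop inner top [427.18118994 110.94027364] outer [421.86398252 110.94758178] y [436.93568527  98.57823282] [436.98749937 123.27626924] [430.62815088 101.24358863] [430.66852662 120.5507172 ]
0.05249999999999999 [-2.30854156  0.33813764  9.42553129] [0.49316631 0.03376401 0.05306163] 0.018731137206905526 13.5167
```

Run:
```python
from rig import manip
from h import *
rv=down(-.160+np.pi/2);p=np.array([.49308775,.03375418])
manip.servo_line([*p,.0535],rv,rate=.05)
manip.command_gripper(.034)
manip.servo_line([*p,.10],rv,rate=.12)
b=p-.03*np.array([np.cos(.16),-np.sin(.16)])
manip.move_to([*b,.2],rv)
c=snap(manip,"w6");print(manip.get_time(),manip.get_contact_force())
```

```text
15.2 [ 0.28065298 -0.03042963 -0.20346087]
```

View pics/w6.png

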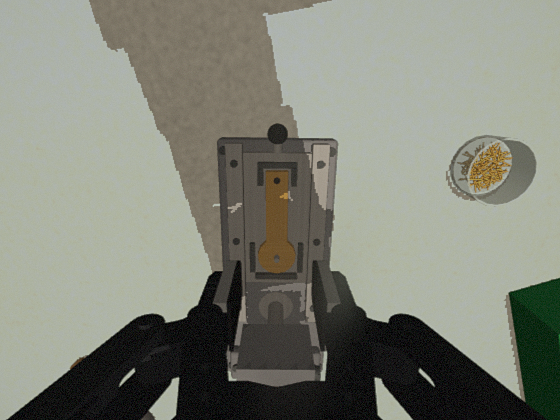

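The lever lies flat in the nest, head towards the punch, pin up, with gaps all round. Now the punch.

Run:
```python
from rig import manip
from h import *
h0=-.15828;B=np.array([[np.cos(h0),np.sin(h0)],[-np.sin(h0),np.cos(h0)]])
t=B.T@np.array([.579,.109]);rv=down(-.160+np.pi/2)
p=manip.get_position()
manip.servo_line([*p[:2],.30],rv,rate=.2)
manip.command_gripper(.07)
manip.servo_line([*t,.315],rv,rate=.2)
c=snap(manip,"w7");g=cv2.medianBlur(cv2.cvtColor(c["image"],cv2.COLOR_RGB2GRAY),5)
C=cv2.HoughCircles(g,cv2.HOUGH_GRADIENT,1,30,param1=100,param2=18,minRadius=15,maxRadius=30)
print(manip.get_time())
if C is not None:
    for u,v,r in C[0]:print(u,v,r,B@ray(c,(u,v),.19)[0][:2]*1000)
cv2.imwrite("pics/w7c.png",cv2.resize(c["image"][110:310,180:380,::-1],None,fx=2.9,fy=2.9,interpolation=cv2.INTER_CUBIC))
```

```text
17.1333
229.5 348.5 23.9 [711.76395289  65.28833782]
445.5 45.5 21.7 [462.31501504 221.96810831]
504.5 335.5 18.0 [697.89763441 312.81516573]
268.5 368.5 16.8 [734.76736403 100.61817591]
```

View pics/w7c.png

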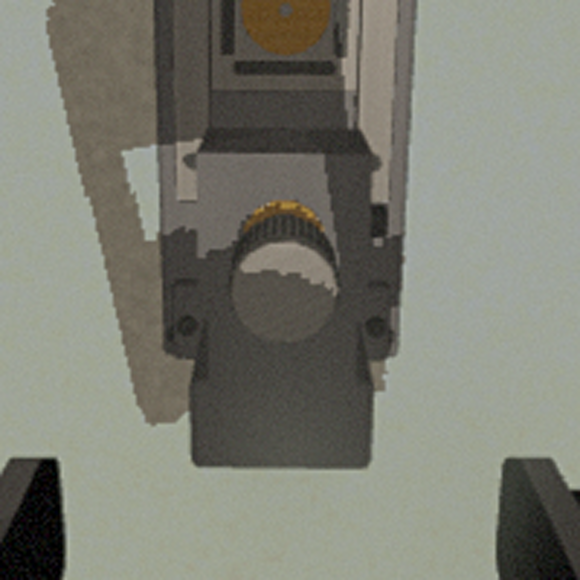

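Punch head top: circle in the crop from columns 231 to 337 and rows 241 to 342, centre at pixel (277.9, 210.3).

Run:
```python
from rig import manip
from h import *
h0=-.15828;B=np.array([[np.cos(h0),np.sin(h0)],[-np.sin(h0),np.cos(h0)]])
c=dict(np.load("pics/w7.npz"));a=ray(c,(277.9,210.3),.19)[0][:2];print(B@a*1000,a,manip.get_position())
rv=down(-.160+np.pi/2)
manip.command_gripper(.05)
manip.servo_line([*a,.22],rv,rate=.15)
f0=manip.get_contact_force()
manip.servo_line([*a,.181],rv,rate=.06)
print("pre",manip.get_contact_force()-f0)
manip.command_gripper(.036,f_grip=20)
print("near",manip.get_contact_force()-f0)
manip.command_gripper(0,f_grip=20);manip.hold(.2)
np.save("f0.npy",f0)
print("grip",manip.get_width(),manip.get_contact_force()-f0,manip.get_torque(),manip.get_position(),manip.get_time())
```

```text
[578.84887514 109.46272946] [0.58886669 0.0168563 ] [0.58771688 0.01651732 0.31458691]
pre [-0.08879114 -1.02125906 -0.59568894]
near [-0.46952244  0.76564678 -1.07074678]
grip 0.029160586408696555 [-0.04126739  0.08096363  3.03519062] [0.11819479 0.0355549  0.00680474] [0.58914661 0.01689449 0.18134082] 19.7583
```

Run:
```python
from rig import manip
from h import *
rv=down(-.160+np.pi/2);f0=np.load("f0.npy");xy=np.array([.58886669,.0168563])
manip.command_gripper(0,f_grip=60);manip.hold(.2)
z0=manip.get_position()[2];F=manip.get_contact_force()-f0;print(z0,F,manip.get_width())
for k in range(1,21):
    manip.servo_line([*xy,.181+.002*k],rv,rate=.03)
    F=manip.get_contact_force()-f0;l=np.linalg.norm(F[:2])
    if k%2==1 or l>4:print(k,np.round(F,1),np.round((manip.get_position()-[*xy,z0])*1000,1),round(manip.get_width(),4))
    if l>2: xy=xy+F[:2]/l*min(.0003,l*5e-5)
    if l>15 or F[2]<-20:print("stop");break
manip.hold(.3)
print(manip.get_position()[2]-z0,manip.get_contact_force()-f0,manip.get_torque(),manip.get_time(),xy)
c=manip.camera("scene");cv2.imwrite("pics/s2.png",cv2.resize(c["image"][160:300,220:340,::-1],None,fx=4,fy=4,interpolation=cv2.INTER_CUBIC));np.savez("pics/s2.npz",**c)
```

```text
0.18150541578668733 [-1.49792261 -0.25120491  4.80029726] 0.028390902824133857
1 [ 0.1  0.7 -4.5] [-0.4  0.   0.9] 0.0282
3 [-0.7 -0.3 -5.3] [-0.1 -0.1  5.5] 0.0285
5 [-0.2  0.2 -6.2] [ 0.  -0.1  9.7] 0.0284
7 [-0.1  0.2 -5.4] [ 0.1 -0.  13.7] 0.0281
9 [-0.8  0.2 -4.3] [ 0.1 -0.  17.7] 0.0286
11 [-1.   0.  -5.6] [ 0.1  0.  21.7] 0.0287
13 [-1.7  1.4 -5.4] [ 0.1 -0.  25.7] 0.0284
15 [-0.1 -0.4 -5.5] [ 0.1 -0.  29.7] 0.0283
17 [-0.4  0.4 -5.7] [ 0.1 -0.  33.7] 0.0286
19 [-0.4 -0.1 -5.8] [ 0.1 -0.  37.6] 0.0282
0.03943935421952166 [-0.25810137  0.27373742 -5.27866106] [ 0.01193127  0.02457998 -0.0127036 ] 25.475 [0.58878419 0.01692416]
```

View pics/s2.png

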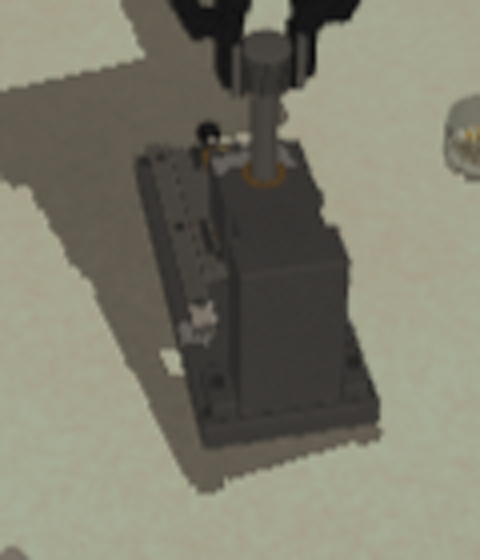

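The scene view shows the punch raised and upright in the jaws, with a long bare shank (crop rows 90 to 175) above the guide. I'll trim up by 0.6 mm, check the height against the projection and hand in.

Run:
```python
from rig import manip
from h import *
rv=down(-.160+np.pi/2);xy=[.58878,.01692];f0=np.load("f0.npy")
c=dict(np.load("pics/s2.npz"))
for z in(.135,.2,.23):print(z,(proj(c,[*xy,z])[0]-[220,160])*4)
manip.servo_line([*xy,.2216],rv,rate=.02);manip.hold(.4)
print(manip.get_position()[2]-.1814,manip.get_contact_force()-f0,manip.get_width(),manip.get_time())
manip.sign_off()
```

```text
0.135 [263.17665534 172.37886184]
0.2 [264.73781839  84.35786202]
0.23 [265.50487251  41.11005975]
0.04018496509455827 [-0.52800643  0.73395737 -5.54575795] 0.02855628056869371 26.175
the job is handed in; nothing more can be done
```

The job is done and handed in at 26.2 s. The lever lies in the nest, and the arm is still holding the punch up about 40 mm.

- **Lever:** it was set down flat on the nest floor, wide head towards the punch and pin up, then let go. Contact came at floor height, and the last close picture shows it inside the walls with a gap all round. It sits roughly 1 mm towards the punch from centre, within the 2.5 mm clearance.
- **Punch:** I gripped it by the knurled head with 60 N and drew it straight up. Side force stayed around 2 N or less, so it did not bind.
- **Punch height:** the arm reads a rise of 40.2 mm. Before a last 0.6 mm trim, the scene camera put the head within about 1–2 pixels of its expected height.
- **Slide and bystanders:** the sideways force on setting the lever down was about 2 N, below the slide's 6 N. I did not measure the slide's position again afterwards. I also did not check the pot, brush and mallet with a last picture, but the arm never worked near them.

Because of a joint limit the jaws came in about 10° off the lever's axis. The pads squared it up as they closed, and the next picture confirmed it was straight.

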